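# Return the sample cells to the storage rack in reverse order

### The arm

A 6-joint arm with a two-finger parallel gripper is mounted at the origin on the work surface. World frame = base frame: x ahead of the robot, y to its left, z up, the work surface at z = 0. Lengths are in m, angles in rad, forces in N, time in s.
With the tool pointing down it reaches from about 0.25 to 0.725 m from the base axis. Payload 4 kg.
Tool frame: the origin (TCP) lies midway between the tips of the shut fingers; the grasp point (between the pads) lies grip_point_offset behind it (grip_point_offset is the distance from the TCP to the grasp point, in m); z points along the fingers, y is the line along which they close (so a half turn about z gives the same grasp; the last joint's range is limited). The gripper opens to 85 mm and grips with 20 to 120 N. Pads are 22 mm wide; open, the fingers measure 114 mm over their backs; the gripper's body (76 mm by 85 mm) begins 54 mm behind the grasp point. The pads swing forward as they close: fully open they stand 13 mm farther back than shut.
Start: joints at [-1.188, 0.241, 0.005, 1.335, 0, 1.571], TCP at [0.187, -0.464, 0.231] pointing down, gripper open.
Joint ranges: [-2.72, 2.72], [-1.05, 1.87], [-1.09, 1.28], [-1.99, 2.15], [-1.42, 1.44], [-3.14, 3.14]. Speed limits (rad/s): [2.79, 2.79, 3.14, 3.14, 3.14, 3.14].

### API

Orientations are given as a unit quaternion [x, y, z, w].
In Python, from workcell import * gives the robot as it stands. The module is installed in compiled form; this text tells all that it offers.
- The arm moves only by the tool arm_command, never from a script. Its arguments are lists of equal length, an entry for each row: "slide": the shift along the tool's x, y, z in cm, a list of three; "spin": the turn about the tool's z in degrees. A call has exactly 5 rows; each row is the pose to reach, as a shift and turn from the pose commanded when the call began, along the tool's axes at that moment; what a row does not reach only later rows make up. A row lasts 1/8 s, in which the tool goes at most 62.5 mm and 10.7 degrees, less where a joint would pass 70% of its speed; a pose out of reach is approached as far as the arm can. A call with a gripper value outside its range is refused whole. "jaw" is the finger opening in cm, from 0 to 8.54, set as the call begins (left out, the last holds). The fingers move at their own pace and stop on an object; the grip force is fixed at half the most. Time passes only in rows, so rows that repeat a pose let the fingers close, or fill a call up. It gives the time, the measured TCP pose, the force, the opening and the grip force at its end, in the units of the state.
- get_obs(): the state, without advancing time (a new reading comes with each control period).
- camera(name): name is "scene" or "side" or "wrist"; returns a dict with "pixels" (420x560x3 uint8, red, green, blue), "range_z" (420x560 float32, m along the optical axis (not along the pixel's ray), 0 where there is no reading), "intrinsics" (3x3 intrinsics, pixels), "rvec" (rotation vector, rad) and "tvec" (3), from world to camera coordinates, as OpenCV has them. Camera axes: x right, y down, z forward; pixel columns grow to the right and rows downward; lengths in m; the calibration is good to about 2 mm. A picture is of the moment at which its call begins.
- job_done(): hands the job in; it is judged then, once.
Trained networks look in a picture, given as the dict that the camera call returned (one of the last four; its "shot" number tells which), for a name from the list of things; names that differ only in an ending like _2 or _b are one class to them, and where a whole thing is asked for, a point or a joint stands for the part that bears it (a point fixed in the world has none). Each returns a list of dicts, best first, with "confidence" (0 to 1); they miss things now and then, are a little off and sometimes report something else, mostly with a low value. They report only what shows in the picture. A call takes as long as a camera call. They do not tell look-alikes from the thing itself.
- recognise(picture, thing): "centre" ([column, row] in pixels, amid what is visible of it).
- landmark_of(picture, thing): "centre" ([column, row] in pixels: a listed point, or the origin of a listed thing).
The state is a dict: "clock": time; "joint_pos": joint angles; "joint_vel": joint speeds; "tau": joint torques, N m; "eef_pos": TCP position; "tool_rot": TCP orientation; "ft_force": force on the tool from outside, world axes, zero at the start; "ft_torque": the same for the moment, N m; "grip_width": finger opening in m; "grasp_force": force on a finger pad.
Only numpy, scipy, OpenCV 4.12 (cv2) and the standard library are available. Lean on these libraries where they do the work, as an engineer would, in place of code of your own. Each camera call takes 0.05 s, during which the arm holds its last target. There are 200 camera calls.

### The job

Draw the four metal sample cells straight up out of their sleeves on the pumping bar and stand them upright in the four pockets of the blue storage rack in reverse order: the cell nearest the bar's black valve wheel goes into the pocket farthest from the rack's carrying handle, the next one into the next pocket, and so on, so that the cell farthest from the valve ends up beside the handle. Set each one down on the pocket floor without tipping or dropping it, and leave the dishes and the tube fitting lying around where they are.

Things in the scene. Friction and masses are not known exactly. Their poses are not given: they have to be found in the camera images.
- cell_hex: Metal sample cell, 66 mm tall: a steel shaft 28 mm in diameter, 36 mm long, and on it an aluminium head 30 mm tall, hexagonal, 36 mm across flats (flats face its own +x and -x; 42 mm over corners along y). Origin: centre of the shaft's underside; z up. 0.16 to 0.35 kg. Stands loose in its sleeve at the start, 30 mm deep, 1 mm play all round; the head is wholly above the rim.
- cell_round: Metal sample cell, 66 mm tall: a steel shaft 28 mm in diameter, 36 mm long, and on it an aluminium head 30 mm tall, round, 40 mm in diameter. Origin: centre of the shaft's underside; z up. 0.16 to 0.35 kg. Stands loose in its sleeve at the start, 30 mm deep, 1 mm play all round; the head is wholly above the rim.
- cell_square: Metal sample cell, 66 mm tall: a steel shaft 28 mm in diameter, 36 mm long, and on it an aluminium head 30 mm tall, square, 32 x 32 mm, sides along the cell's own x and y. Origin: centre of the shaft's underside; z up. 0.16 to 0.35 kg. Stands loose in its sleeve at the start, 30 mm deep, 1 mm play all round; the head is wholly above the rim.
- cell_slim: Metal sample cell, 66 mm tall: a steel shaft 28 mm in diameter, 36 mm long, and on it an aluminium head 30 mm tall, a slim round stem 18 mm in diameter, thinner than the shaft. Origin: centre of the shaft's underside; z up. 0.16 to 0.35 kg. Stands loose in its sleeve at the start, 30 mm deep, 1 mm play all round; the head is wholly above the rim.
- sleeve_hex: Fixed steel sleeve that holds the hex-headed cell at the start: 44 mm outside, 30 mm bore, 30 mm tall. Origin: centre of its lower end, where the cell's underside rests, 20 mm above the table on the pumping bar. The 4 sleeves stand in a row 72 mm apart; +y of each points along the row to the bar's end with the black valve wheel (47 mm high, 74 mm beyond the last sleeve).
- sleeve_round: Fixed steel sleeve that holds the round-headed cell at the start: 44 mm outside, 30 mm bore, 30 mm tall. Origin: centre of its lower end, where the cell's underside rests, 20 mm above the table on the pumping bar. The 4 sleeves stand in a row 72 mm apart; +y of each points along the row to the bar's end with the black valve wheel (47 mm high, 74 mm beyond the last sleeve).
- sleeve_square: Fixed steel sleeve that holds the square-headed cell at the start: 44 mm outside, 30 mm bore, 30 mm tall. Origin: centre of its lower end, where the cell's underside rests, 20 mm above the table on the pumping bar. The 4 sleeves stand in a row 72 mm apart; +y of each points along the row to the bar's end with the black valve wheel (47 mm high, 74 mm beyond the last sleeve).
- sleeve_slim: Fixed steel sleeve that holds the slim-headed cell at the start: 44 mm outside, 30 mm bore, 30 mm tall. Origin: centre of its lower end, where the cell's underside rests, 20 mm above the table on the pumping bar. The 4 sleeves stand in a row 72 mm apart; +y of each points along the row to the bar's end with the black valve wheel (47 mm high, 74 mm beyond the last sleeve).
- rack: Fixed blue plastic storage rack, 76 (x) x 300 (y) x 24 mm block on the table with four square pockets 48 x 48 mm, 16 mm deep (pocket floor 8 mm above the origin), in a row along its y axis at y = +108, +36, -36, -108 mm, x = 0. Origin: centre of its underside, on the table; z up.
- handle: Fixed end piece with the rack's steel carrying handle (arch 43 mm high), 76 x 40 mm, attached to one end of the rack: at y = +170 or -170 mm in the rack's frame, whichever end it happens to be. The other end has a plain blue piece 16 mm high. Origin: centre of its underside, on the table. The pocket centres lie 62, 134, 206 and 278 mm from it.
- dishes: Loose stack of four clear sample dishes, 59 mm in diameter, 48 mm tall (one body). Bystander. Origin: centre of its underside.
- fitting: Loose steel tube fitting lying on the table, 78 mm long, 24 mm high. Bystander. Origin: on the table under its middle; x along it.
- big_dish: Loose large clear dish, 96 mm in diameter, 15 mm tall. Bystander. Origin: centre of its underside.
Not all that is in view belongs to the job. Leave any orange look-alike of the cell_round alone. What is shaped like the cell_slim but red is not meant.

How it is judged:
At the end, for the whole second after the job is handed in: All four cells stand upright (0.1 rad), released, at rest on their pocket floors (under 4 mm above it, within 13 mm of centre across and 14 mm along the rack): first cell from the valve in the fourth pocket from the handle, second in third, third in second, fourth in first (((y of each of sleeve_round, sleeve_square, sleeve_slim in the frame of sleeve_hex below 0 m and horizontal distance between cell_hex and handle between 0.264 and 0.292 m) or (y of each of sleeve_round, sleeve_square in the frame of sleeve_hex below 0 m and y of sleeve_slim in the frame of sleeve_hex above 0 m and horizontal distance between cell_hex and handle between 0.192 and 0.22 m) or (y of each of sleeve_round, sleeve_slim in the frame of sleeve_hex below 0 m and y of sleeve_square in the frame of sleeve_hex above 0 m and horizontal distance between cell_hex and handle between 0.192 and 0.22 m) or (y of sleeve_round in the frame of sleeve_hex below 0 m and y of each of sleeve_square, sleeve_slim in the frame of sleeve_hex above 0 m and horizontal distance between cell_hex and handle between 0.12 and 0.148 m) or (y of sleeve_round in the frame of sleeve_hex above 0 m and y of each of sleeve_square, sleeve_slim in the frame of sleeve_hex below 0 m and horizontal distance between cell_hex and handle between 0.192 and 0.22 m) or (y of each of sleeve_round, sleeve_slim in the frame of sleeve_hex above 0 m and y of sleeve_square in the frame of sleeve_hex below 0 m and horizontal distance between cell_hex and handle between 0.12 and 0.148 m) or (y of each of sleeve_round, sleeve_square in the frame of sleeve_hex above 0 m and y of sleeve_slim in the frame of sleeve_hex below 0 m and horizontal distance between cell_hex and handle between 0.12 and 0.148 m) or (y of each of sleeve_round, sleeve_square, sleeve_slim in the frame of sleeve_hex above 0 m and horizontal distance between cell_hex and handle between 0.048 and 0.076 m)) and x of cell_hex in the frame of rack between -0.013 and 0.013 m and z of each of cell_hex, cell_round, cell_square, cell_slim in the frame of rack below 0.012 m and angle between each of cell_hex, cell_round, cell_square, cell_slim's own z axis and vertical below 0.1 rad and linear speed of each of cell_hex, cell_round, cell_square, cell_slim below 0.02 m/s and angular speed of each of cell_hex, cell_round, cell_square, cell_slim below 0.2 rad/s and ((y of each of sleeve_hex, sleeve_square, sleeve_slim in the frame of sleeve_round below 0 m and horizontal distance between cell_round and handle between 0.264 and 0.292 m) or (y of each of sleeve_hex, sleeve_square in the frame of sleeve_round below 0 m and y of sleeve_slim in the frame of sleeve_round above 0 m and horizontal distance between cell_round and handle between 0.192 and 0.22 m) or (y of each of sleeve_hex, sleeve_slim in the frame of sleeve_round below 0 m and y of sleeve_square in the frame of sleeve_round above 0 m and horizontal distance between cell_round and handle between 0.192 and 0.22 m) or (y of sleeve_hex in the frame of sleeve_round below 0 m and y of each of sleeve_square, sleeve_slim in the frame of sleeve_round above 0 m and horizontal distance between cell_round and handle between 0.12 and 0.148 m) or (y of sleeve_hex in the frame of sleeve_round above 0 m and y of each of sleeve_square, sleeve_slim in the frame of sleeve_round below 0 m and horizontal distance between cell_round and handle between 0.192 and 0.22 m) or (y of each of sleeve_hex, sleeve_slim in the frame of sleeve_round above 0 m and y of sleeve_square in the frame of sleeve_round below 0 m and horizontal distance between cell_round and handle between 0.12 and 0.148 m) or (y of each of sleeve_hex, sleeve_square in the frame of sleeve_round above 0 m and y of sleeve_slim in the frame of sleeve_round below 0 m and horizontal distance between cell_round and handle between 0.12 and 0.148 m) or (y of each of sleeve_hex, sleeve_square, sleeve_slim in the frame of sleeve_round above 0 m and horizontal distance between cell_round and handle between 0.048 and 0.076 m)) and x of cell_round in the frame of rack between -0.013 and 0.013 m and ((y of each of sleeve_hex, sleeve_round, sleeve_slim in the frame of sleeve_square below 0 m and horizontal distance between cell_square and handle between 0.264 and 0.292 m) or (y of each of sleeve_hex, sleeve_round in the frame of sleeve_square below 0 m and y of sleeve_slim in the frame of sleeve_square above 0 m and horizontal distance between cell_square and handle between 0.192 and 0.22 m) or (y of each of sleeve_hex, sleeve_slim in the frame of sleeve_square below 0 m and y of sleeve_round in the frame of sleeve_square above 0 m and horizontal distance between cell_square and handle between 0.192 and 0.22 m) or (y of sleeve_hex in the frame of sleeve_square below 0 m and y of each of sleeve_round, sleeve_slim in the frame of sleeve_square above 0 m and horizontal distance between cell_square and handle between 0.12 and 0.148 m) or (y of sleeve_hex in the frame of sleeve_square above 0 m and y of each of sleeve_round, sleeve_slim in the frame of sleeve_square below 0 m and horizontal distance between cell_square and handle between 0.192 and 0.22 m) or (y of each of sleeve_hex, sleeve_slim in the frame of sleeve_square above 0 m and y of sleeve_round in the frame of sleeve_square below 0 m and horizontal distance between cell_square and handle between 0.12 and 0.148 m) or (y of each of sleeve_hex, sleeve_round in the frame of sleeve_square above 0 m and y of sleeve_slim in the frame of sleeve_square below 0 m and horizontal distance between cell_square and handle between 0.12 and 0.148 m) or (y of each of sleeve_hex, sleeve_round, sleeve_slim in the frame of sleeve_square above 0 m and horizontal distance between cell_square and handle between 0.048 and 0.076 m)) and x of cell_square in the frame of rack between -0.013 and 0.013 m and ((y of each of sleeve_hex, sleeve_round, sleeve_square in the frame of sleeve_slim below 0 m and horizontal distance between cell_slim and handle between 0.264 and 0.292 m) or (y of each of sleeve_hex, sleeve_round in the frame of sleeve_slim below 0 m and y of sleeve_square in the frame of sleeve_slim above 0 m and horizontal distance between cell_slim and handle between 0.192 and 0.22 m) or (y of each of sleeve_hex, sleeve_square in the frame of sleeve_slim below 0 m and y of sleeve_round in the frame of sleeve_slim above 0 m and horizontal distance between cell_slim and handle between 0.192 and 0.22 m) or (y of sleeve_hex in the frame of sleeve_slim below 0 m and y of each of sleeve_round, sleeve_square in the frame of sleeve_slim above 0 m and horizontal distance between cell_slim and handle between 0.12 and 0.148 m) or (y of sleeve_hex in the frame of sleeve_slim above 0 m and y of each of sleeve_round, sleeve_square in the frame of sleeve_slim below 0 m and horizontal distance between cell_slim and handle between 0.192 and 0.22 m) or (y of each of sleeve_hex, sleeve_square in the frame of sleeve_slim above 0 m and y of sleeve_round in the frame of sleeve_slim below 0 m and horizontal distance between cell_slim and handle between 0.12 and 0.148 m) or (y of each of sleeve_hex, sleeve_round in the frame of sleeve_slim above 0 m and y of sleeve_square in the frame of sleeve_slim below 0 m and horizontal distance between cell_slim and handle between 0.12 and 0.148 m) or (y of each of sleeve_hex, sleeve_round, sleeve_square in the frame of sleeve_slim above 0 m and horizontal distance between cell_slim and handle between 0.048 and 0.076 m)) and x of cell_slim in the frame of rack between -0.013 and 0.013 m); the robot touches nothing.
It fails at once if a cell is tipped (more than 30 degrees) (angle between any of cell_hex, cell_round, cell_square, cell_slim's own z axis and vertical above 0.52 rad).
It fails at once if a cell is dropped (falls freely by more than about 15 mm) ((contact force between cell_hex and the fingers below 0.05 N and linear speed of cell_hex above 0.55 m/s) or (contact force between cell_round and the fingers below 0.05 N and linear speed of cell_round above 0.55 m/s) or (contact force between cell_square and the fingers below 0.05 N and linear speed of cell_square above 0.55 m/s) or (contact force between cell_slim and the fingers below 0.05 N and linear speed of cell_slim above 0.55 m/s)).
It fails at once if the dish stack, the tube fitting or the large dish is shifted by more than 20 mm (distance of any of dishes, fitting, big_dish from where it was at the start of the episode above 0.02 m).
It also fails if it takes over 96 s, if anything falls off the work surface, if the arm or the gripper's body presses on something with over 40 N, if the wrist force passes 120 N, or if a joint passes its speed limit or range.

## Working session

There is one attempt and no reset: what is moved stays moved. The work goes in short steps, Python scripts to look and compute and a tool call to move; the robot and the scene stay as the last step left them, time stands still between calls to the robot, and variables do not carry over. Pictures are saved under pics/ and viewed, at most 14 in all, crops included, and the job is handed in when it is done.

Besides the shell and the picture viewer there is one more tool, called after "Request:" as name(argument=value, ...), one argument or row to a line, values as JSON. arm_command: Moves the arm, as the interface text tells. Its arguments: {"type":"object","properties":{"slide":{"type":"array","items":{"type":"array","items":{"type":"number"}}},"spin":{"type":"array","items":{"type":"number"}},"jaw":{"type":"number"}},"required":["slide","spin"]}

```bash
mkdir -p pics; cat > h.py <<'E'
from workcell import *
import numpy as np, cv2
from scipy.spatial.transform import Rotation as R
def save(p,n): cv2.imwrite('pics/'+n,cv2.cvtColor(p['pixels'],cv2.COLOR_RGB2BGR))
def cloud(p):
    K=p['intrinsics'];z=p['range_z'];v,u=np.indices(z.shape)
    c=np.stack([(u-K[0,2])/K[0,0]*z,(v-K[1,2])/K[1,1]*z,z],-1)
    r=R.from_rotvec(np.ravel(p['rvec'])).as_matrix()
    w=(c-np.ravel(p['tvec']))@r; w[z==0]=np.nan
    return w
def ray(p,px,h):
    K=p['intrinsics'];r=R.from_rotvec(np.ravel(p['rvec'])).as_matrix()
    o=-r.T@np.ravel(p['tvec']);d=r.T@np.linalg.inv(K)@np.array([px[0],px[1],1.])
    return o+d*(h-o[2])/d[2]
E
python3 - <<'E'
from h import *
np.set_printoptions(precision=3,suppress=True)
o=get_obs()
print({k:np.round(v,4) for k,v in o.items()})
for n in ['scene','side']:
    p=camera(n);save(p,n+'.png');print(n,-R.from_rotvec(np.ravel(p['rvec'])).as_matrix().T@np.ravel(p['tvec']))
    for t,h in [('cell_hex',.02),('cell_round',.02),('cell_square',.02),('cell_slim',.02),('sleeve_hex',.02),('rack',0),('handle',0),('dishes',0),('fitting',0),('big_dish',0)]:
        for d in landmark_of(p,t)[:3]: print(t,round(d['confidence'],2),np.round(d['centre']),ray(p,d['centre'],h))
E
```

```text
{'clock': np.float64(0.0), 'joint_pos': array([-1.188,  0.241,  0.004,  1.335, -0.   ,  1.571]), 'joint_vel': array([-0.   , -0.   ,  0.001, -0.   , -0.001, -0.   ]), 'tau': array([ -0.   , -37.231,  25.241,   0.017,   0.   ,   0.   ]), 'eef_pos': array([ 0.186, -0.463,  0.23 ]), 'tool_rot': array([ 0.982,  0.19 , -0.   , -0.001]), 'ft_force': array([-1.524, -0.226, -0.064]), 'ft_torque': array([ 0.03 ,  0.023, -0.072]), 'grasp_force': np.float64(0.0), 'grip_width': np.float64(0.0851)}
scene [ 1.345 -0.127  0.651]
cell_hex 0.66 [310. 247.] [0.644 0.056 0.02 ]
cell_hex 0.66 [247. 247.] [ 0.621 -0.092  0.02 ]
cell_hex 0.38 [338. 244.] [0.646 0.123 0.02 ]
cell_round 0.8 [315. 284.] [0.763 0.04  0.02 ]
cell_round 0.67 [282. 289.] [ 0.766 -0.031  0.02 ]
cell_round 0.57 [277. 246.] [ 0.628 -0.02   0.02 ]
cell_square 0.53 [249. 247.] [ 0.62  -0.086  0.02 ]
cell_slim 0.84 [356. 277.] [0.756 0.133 0.02 ]
cell_slim 0.69 [423. 213.] [0.558 0.381 0.02 ]
cell_slim 0.68 [339. 245.] [0.649 0.124 0.02 ]
sleeve_hex 0.78 [305. 246.] [0.637 0.046 0.02 ]
sleeve_hex 0.72 [244. 220.] [ 0.512 -0.089  0.02 
[... 364 characters left out ...]
[220. 178.] [ 0.731 -0.017  0.02 ]
cell_round 0.66 [199. 193.] [0.731 0.057 0.02 ]
cell_round 0.61 [251. 196.] [ 0.626 -0.021  0.02 ]
cell_square 0.73 [272. 181.] [ 0.624 -0.096  0.02 ]
cell_square 0.19 [222. 210.] [0.646 0.057 0.02 ]
cell_slim 0.69 [271. 185.] [ 0.616 -0.085  0.02 ]
cell_slim 0.64 [201. 224.] [0.651 0.123 0.02 ]
cell_slim 0.46 [172. 220.] [0.711 0.16  0.02 ]
sleeve_hex 0.65 [224. 210.] [0.642 0.054 0.02 ]
rack 0.74 [264. 256.] [0.486 0.081 0.   ]
rack 0.68 [312. 217.] [ 0.48  -0.083  0.   ]
handle 0.81 [265. 256.] [ 0.483  0.08  -0.   ]
dishes 0.69 [139. 342.] [0.525 0.404 0.   ]
fitting 0.51 [370. 141.] [ 0.539 -0.414  0.   ]
big_dish 0.7 [416. 172.] [ 0.375 -0.388  0.   ]
```

View pics/scene.png

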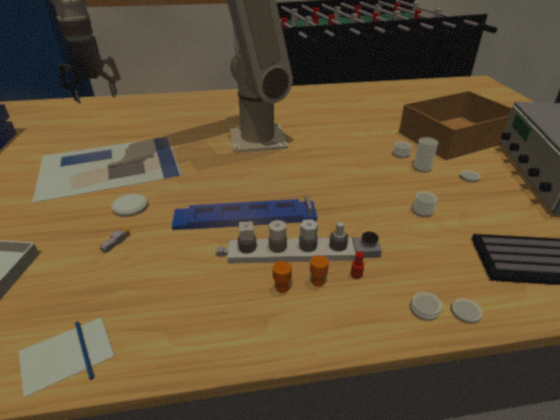

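View pics/side.png

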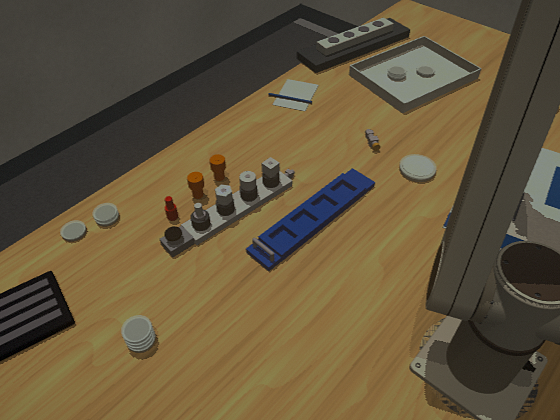

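The scene picture shows the valve wheel at (370,240), with the cells running away from it: slim (339,238), hex (309,235), round (277,235), square (247,236). The rack handle is at (309,205), the end with larger y. The orange (282,275), (319,270) and red (357,265) look-alikes are on the near side. The side picture agrees.

```bash
python3 - <<'E'
from h import *
np.set_printoptions(precision=4,suppress=True)
import workcell; print([k for k in dir(workcell) if 'grip' in k.lower()], getattr(workcell,'grip_point_offset',None))
for n in ['scene','side']:
    p=camera(n);w=cloud(p)
    for nm,(x,y) in dict(sq=(.624,-.096),rd=(.628,-.02),hx=(.641,.05),sl=(.65,.123)).items():
        m=(np.hypot(w[...,0]-x,w[...,1]-y)<.035)&(w[...,2]>.079)&(w[...,2]<.095)
        q=w[m]; print(n,nm,len(q),q.mean(0),q.min(0),q.max(0))
p=camera('wrist');o=get_obs()
r=R.from_rotvec(np.ravel(p['rvec'])).as_matrix();T=R.from_quat(o['tool_rot']).as_matrix()
print('cam in tool',T.T@(-r.T@np.ravel(p['tvec'])-o['eef_pos']));print(r@T);print(p['intrinsics'])
E
```

```text
['grip_point_offset'] 0.0187
scene sq 151 [ 0.6244 -0.0924  0.0849] [ 0.603  -0.1084  0.0792] [ 0.6403 -0.0762  0.088 ]
scene rd 177 [ 0.6338 -0.0216  0.085 ] [ 0.6097 -0.0403  0.079 ] [ 0.6513 -0.0026  0.0888]
scene hx 174 [0.6425 0.0494 0.085 ] [0.6202 0.03   0.079 ] [0.6582 0.0704 0.0881]
scene sl 46 [0.6509 0.1206 0.0844] [0.6418 0.1123 0.0792] [0.6581 0.1295 0.0883]
side sq 145 [ 0.6229 -0.0897  0.0851] [ 0.6064 -0.1093  0.079 ] [ 0.6423 -0.073   0.0902]
side rd 173 [ 0.6316 -0.0181  0.0851] [ 0.6115 -0.0394  0.0791] [0.6514 0.0016 0.0914]
side hx 180 [0.6405 0.0529 0.085 ] [0.6232 0.0314 0.0792] [0.6623 0.0716 0.091 ]
side sl 50 [0.6494 0.1239 0.0844] [0.6419 0.1144 0.0792] [0.6591 0.1321 0.0892]
cam in tool [ 0.0694 -0.0011 -0.143 ]
[[-0.0011  1.     -0.001 ]
 [-0.9634 -0.0014 -0.2682]
 [-0.2682  0.0007  0.9634]]
[[331.5949   0.     282.1486]
 [  0.     331.5949 209.0594]
 [  0.       0.       1.    ]]
```

Request:
arm_command(
  slide=[
    [5.2,-3.1,-1],
    [10.3,-6.3,-2],
    [15.5,-9.4,-3],
    [20.7,-12.6,-4],
    [25.9,-15.7,-5],
  ],
  spin=[-10,-20,-30,-40,-50],
)

```text
clock: 1.88
eef_pos: [0.3693, -0.2198, 0.2819]
tool_rot: [0.808, 0.589, 0.0, 0.001]
ft_force: [1.0, -0.9, 0.8]
grip_width: 0.0854
grasp_force: 0.0
```

```bash
cat >> h.py <<'E'
def go(x,y,z,ang=None):
    """slide (cm) and spin (deg) to TCP x,y,z with tool-y at world angle ang (deg)"""
    o=get_obs();T=R.from_quat(o['tool_rot']).as_matrix()
    s=T.T@(np.array([x,y,z])-o['eef_pos'])*100
    a=np.degrees(np.arctan2(T[1,1],T[0,1]))
    print('t',round(float(o['clock']),2),'pos',np.round(o['eef_pos'],4),'yang',round(a,2),'tilt',np.round(T[:,2],3),'slide',np.round(s,2),'spin',None if ang is None else round(-(ang-a),2))
E
python3 -c "
from h import *
go(.55,.02,.30,-7)"
```

```text
t 1.88 pos [ 0.3693 -0.2198  0.2819] yang -17.76 tilt [ 0.001 -0.001 -1.   ] slide [28.35  9.89 -1.81] spin -10.76
```

Request:
arm_command(
  slide=[
    [5.6,2,-0.4],
    [11.3,4,-0.8],
    [17,6,-1.2],
    [22.7,8,-1.5],
    [28.4,9.9,-1.8],
  ],
  spin=[-2.2,-4.4,-6.6,-8.8,-10.8],
)

```text
clock: 2.5
eef_pos: [0.5517, 0.0196, 0.2995]
tool_rot: [0.75, 0.661, 0.0, 0.0]
ft_force: [0.8, -0.9, 0.8]
grip_width: 0.0854
grasp_force: 0.0
```

Request:
arm_command(
  slide=[
    [0,0,0],
    [0,0,0],
    [0,0,0],
    [0,0,0],
    [0,0,0],
  ],
  spin=[0,0,0,0,0],
)

```text
clock: 3.12
eef_pos: [0.5503, 0.017, 0.2997]
tool_rot: [0.751, 0.66, 0.0, 0.0]
ft_force: [-0.2, -0.2, 0.1]
grip_width: 0.0852
grasp_force: 0.0
```

```bash
python3 - <<'E'
from h import *
np.set_printoptions(precision=4,suppress=True)
go(.55,.02,.3,-7)
p=camera('wrist');save(p,'w1.png');w=cloud(p);np.savez('w1.npz',w=w,px=p['pixels'])
for nm,(x,y) in dict(sq=(.624,-.091),rd=(.6325,-.02),hx=(.6415,.051),sl=(.65,.122)).items():
    m=(np.hypot(w[...,0]-x,w[...,1]-y)<.035)&(w[...,2]>.081)&(w[...,2]<.091)
    q=w[m]
    if len(q)<9: print(nm,len(q));continue
    c=cv2.minAreaRect((q[:,:2]*1000).astype(np.float32))
    print(nm,len(q),q.mean(0),c)
# blue rack top
px=p['pixels'].astype(int)
m=(px[...,2]>1.8*px[...,0])&(px[...,2]>60)&(w[...,2]>.019)&(w[...,2]<.03)&(abs(w[...,0]-.5)<.15)&(abs(w[...,1])<.3)
q=w[m];print('rack top',len(q),q.mean(0),cv2.minAreaRect((q[:,:2]*1000).astype(np.float32)))
m2=(w[...,2]>.035)&(w[...,2]<.05)&(np.hypot(w[...,0]-.49,w[...,1]-.085)<.05);print('handle',m2.sum(),w[m2].mean(0))
E
```

```text
t 3.12 pos [0.5503 0.017  0.2997] yang -7.35 tilt [ 0.001 -0.    -1.   ] slide [ 0.29 -0.07 -0.03] spin -0.35
sq 742 [ 0.6214 -0.0913  0.0864] ((621.5645141601562, -92.3688735961914), (32.75083541870117, 31.90087890625), 87.45362854003906)
rd 973 [ 0.6303 -0.0203  0.0865] ((630.6854248046875, -20.763866424560547), (39.34685134887695, 38.468544006347656), 10.981395721435547)
hx 1053 [0.6396 0.0504 0.0865] ((639.9586181640625, 50.12248992919922), (39.90714645385742, 36.44602584838867), 89.49061584472656)
sl 273 [0.6485 0.1213 0.0861] ((648.8424072265625, 121.36204528808594), (17.19390106201172, 16.891651153564453), 18.290237426757812)
rack top 5578 [ 0.4746 -0.0952  0.0246] ((474.272216796875, -81.69544982910156), (308.9656982421875, 75.03602600097656), 86.50640106201172)
handle 472 [0.4851 0.0842 0.0422]
```

View pics/w1.png

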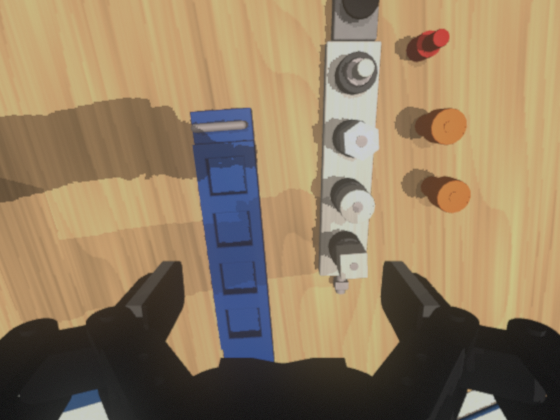

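The wrist picture shows square (352,262), round (355,205), hex (357,138), slim (363,70), with the valve at the top (358,5). The handle is at (218,127), and the pockets run from (226,173) to (243,322). I'll measure the pockets and head angles next.

```bash
python3 - <<'E'
from h import *
np.set_printoptions(precision=4,suppress=True)
p=camera('wrist');w=cloud(p)
r=R.from_rotvec(np.ravel(p['rvec'])).as_matrix();o=-r.T@np.ravel(p['tvec'])
t=(.024-o[2])/(w[...,2]-o[2]); P=o+(w-o)*t[...,None]   # all on plane z=.024
hd=np.array([.4851,.0842]);d=np.array([.061,.998]);n=np.array([d[1],-d[0]])
hole=w[...,2]<.0185
for k in (.062,.134,.206,.278):
    c=hd-k*d
    for _ in range(3):
        m=hole&(np.abs((P[...,:2]-c)@d)<.033)&(np.abs((P[...,:2]-c)@n)<.034)
        q=P[m][:,:2]; lo,hi=np.percentile((q-c)@d,[1,99]);l2,h2=np.percentile((q-c)@n,[1,99]); c=c+d*(lo+hi)/2+n*(l2+h2)/2
    print(k,c,'size',hi-lo,h2-l2,'dist',np.linalg.norm(c-hd))
q=w[(np.hypot(w[...,0]-.6396,w[...,1]-.0504)<.03)&(w[...,2]>.083)&(w[...,2]<.09)][:,:2]
for a in range(-20,45,5):
    u=np.array([np.cos(np.radians(a)),np.sin(np.radians(a))]);print(a,np.round(np.ptp(q@u)*1000,1),end='; ')
print();go(.6485,.1213,.13,-7)
E
```

```text
0.062 [0.4811 0.0228] size 0.04583503134620247 0.04563785381627159 dist 0.061576592089876314
0.134 [ 0.4768 -0.0487] size 0.04510842479676731 0.04582502187379456 dist 0.13317844291851613
0.206 [ 0.4726 -0.12  ] size 0.04408846452179328 0.045624607048346685 dist 0.20461373025346202
0.278 [ 0.4685 -0.1916] size 0.04338085890997478 0.04568204881037495 dist 0.2762947178742355
-20 39.8; -15 39.1; -10 38.1; -5 36.8; 0 36.1; 5 37.3; 10 38.6; 15 39.5; 20 40.2; 25 40.6; 30 40.7; 35 40.5; 40 40.1; 
t 3.23 pos [0.5504 0.0173 0.2996] yang -7.32 tilt [ 0.  0. -1.] slide [11.56  8.4  16.96] spin -0.32
```

Request:
arm_command(
  slide=[
    [2.9,2.1,4.2],
    [5.8,4.2,8.5],
    [8.7,6.3,12.7],
    [11.6,8.4,17],
    [11.6,8.4,17],
  ],
  spin=[0,0,0,0,0],
  jaw=5.5,
)

```text
clock: 3.85
eef_pos: [0.6461, 0.1235, 0.1225]
tool_rot: [0.75, 0.662, -0.005, -0.003]
ft_force: [-0.9, 0.7, 0.2]
grip_width: 0.0551
grasp_force: 0.0
```

```bash
python3 - <<'E'
from h import *
go(.6485,.1213,.058)
p=camera('wrist');save(p,'w2.png');w=cloud(p)
m=(np.hypot(w[...,0]-.6485,w[...,1]-.1213)<.018)&(w[...,2]>.080)&(w[...,2]<.092);q=w[m]
print(len(q),q.mean(0) if len(q) else '')
E
```

```text
t 3.85 pos [0.6461 0.1235 0.1225] yang -7.13 tilt [-0.011 -0.002 -1.   ] slide [-0.17  0.33  6.45] spin None
741 [0.64898894 0.12324795 0.08587293]
```

View pics/w2.png

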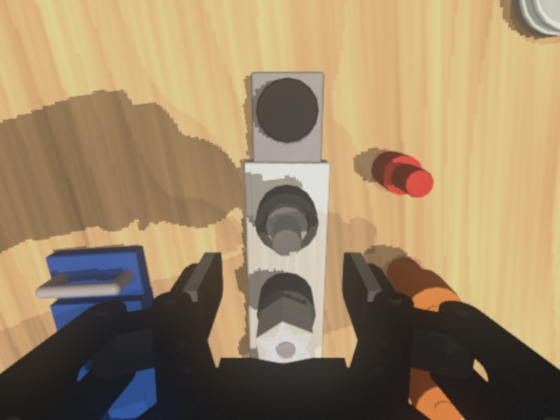

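The slim stem shows at (287,238), centred between the fingers at columns 222 and 345, so I can descend.

Request:
arm_command(
  slide=[
    [0,0,2.5],
    [0,0,5],
    [0,0,7.2],
    [0,0,7.2],
    [0,0,7.2],
  ],
  spin=[0,0,0,0,0],
)

```text
clock: 4.53
eef_pos: [0.6498, 0.1219, 0.0601]
tool_rot: [0.751, 0.661, 0.002, 0.001]
ft_force: [0.1, 0.1, 0.3]
grip_width: 0.0549
grasp_force: 0.0
```

Request:
arm_command(
  slide=[
    [0,0,0],
    [0,0,0],
    [0,0,0],
    [0,0,0],
    [0,0,0],
  ],
  spin=[0,0,0,0,0],
  jaw=0.8,
)

```text
clock: 5.15
eef_pos: [0.6491, 0.1224, 0.0586]
tool_rot: [0.75, 0.661, 0.001, 0.0]
ft_force: [-1.0, 0.2, 5.4]
grip_width: 0.0164
grasp_force: 58.7
```

Request:
arm_command(
  slide=[
    [0,0,-1],
    [0,0,-2.5],
    [0,0,-4.5],
    [0,0,-7],
    [0,0,-9],
  ],
  spin=[0,0,0,0,0],
)

```text
clock: 5.78
eef_pos: [0.6488, 0.1223, 0.149]
tool_rot: [0.75, 0.661, 0.0, 0.0]
ft_force: [-0.4, -0.9, -2.2]
grip_width: 0.0162
grasp_force: 58.5
```

```bash
python3 - <<'E'
from h import *
o=get_obs();print(o['ft_force'],o['grip_width'])
go(.4684,-.192,.145)
E
```

```text
[-0.42321538 -0.87004442 -2.18814859] 0.016163732655747092
t 5.78 pos [0.6488 0.1223 0.149 ] yang -7.27 tilt [ 0.001  0.    -1.   ] slide [-33.46 -13.92   0.38] spin None
```

Request:
arm_command(
  slide=[
    [-3,-1.2,0],
    [-7.5,-3.1,0],
    [-12,-5,0],
    [-17,-7.1,0],
    [-22,-9.2,0],
  ],
  spin=[0,0,0,0,0],
)

```text
clock: 6.4
eef_pos: [0.5287, -0.0856, 0.1481]
tool_rot: [0.75, 0.661, 0.0, 0.0]
ft_force: [0.0, -1.2, -2.9]
grip_width: 0.016
grasp_force: 58.8
```

Request:
arm_command(
  slide=[
    [-5,-2.1,0],
    [-9.5,-4,0],
    [-11.5,-4.7,0],
    [-11.5,-4.7,0],
    [-11.5,-4.7,0],
  ],
  spin=[0,0,0,0,0],
)

```text
clock: 7.02
eef_pos: [0.4687, -0.1921, 0.1478]
tool_rot: [0.75, 0.661, 0.0, 0.0]
ft_force: [0.3, -0.1, -1.6]
grip_width: 0.0158
grasp_force: 58.7
```

```bash
python3 - <<'E'
from h import *
go(.4684,-.192,.047)
p=camera('wrist');save(p,'w3.png')
E
```

```text
t 7.03 pos [ 0.4687 -0.1921  0.1478] yang -7.26 tilt [ 0.001  0.    -1.   ] slide [ 1.000e-02 -4.000e-02  1.008e+01] spin None
```

View pics/w3.png

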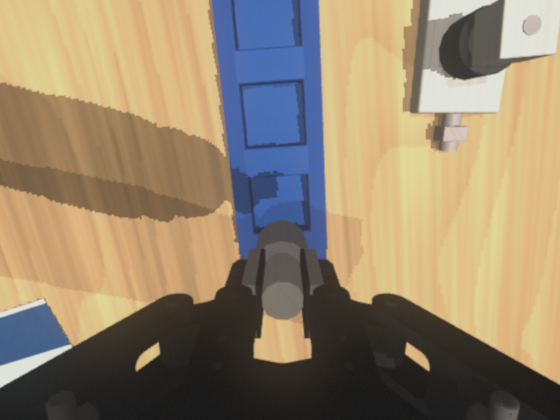

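Picture: the slim cell hangs upright between the pads (283,270), and pocket 4 (280,200) is right below it.

Request:
arm_command(
  slide=[
    [0,0,3],
    [0,0,6],
    [0,0,8.5],
    [0,0,9.5],
    [0,0,9.9],
  ],
  spin=[0,0,0,0,0],
)

```text
clock: 7.7
eef_pos: [0.4686, -0.1918, 0.0481]
tool_rot: [0.75, 0.661, -0.0, -0.0]
ft_force: [-0.7, 0.3, -2.1]
grip_width: 0.0158
grasp_force: 58.9
```

Request:
arm_command(
  slide=[
    [0,0,0],
    [0,0,0.1],
    [0,0,0.2],
    [0,0,0.2],
    [0,0,0.2],
  ],
  spin=[0,0,0,0,0],
)

```text
clock: 8.32
eef_pos: [0.4685, -0.1926, 0.0466]
tool_rot: [0.751, 0.661, 0.0, 0.0]
ft_force: [0.7, -0.2, -0.1]
grip_width: 0.0163
grasp_force: 58.9
```

Request:
arm_command(
  slide=[
    [0,0,0],
    [0,0,0],
    [0,0,0],
    [0,0,0],
    [0,0,0],
  ],
  spin=[0,0,0,0,0],
  jaw=6.5,
)

```text
clock: 8.95
eef_pos: [0.4683, -0.1924, 0.0463]
tool_rot: [0.75, 0.661, 0.0, 0.0]
ft_force: [-0.3, 0.3, -0.3]
grip_width: 0.0653
grasp_force: 0.0
```

Request:
arm_command(
  slide=[
    [0,0,-1.5],
    [0,0,-4],
    [0,0,-7],
    [0,0,-10],
    [0,0,-12],
  ],
  spin=[0,0,0,0,0],
)

```text
clock: 9.57
eef_pos: [0.469, -0.1927, 0.1691]
tool_rot: [0.75, 0.661, 0.001, 0.001]
ft_force: [-0.2, -0.1, 0.8]
grip_width: 0.0653
grasp_force: 0.0
```

```bash
python3 - <<'E'
from h import *
p=camera('wrist');w=cloud(p)
m=(np.hypot(w[...,0]-.4684,w[...,1]+.192)<.03)&(w[...,2]>.066)&(w[...,2]<.085);q=w[m];print(len(q),q.mean(0))
go(.6405,.051,.15,-1)
E
```

```text
459 [ 0.46889225 -0.19194367  0.07378502]
t 9.62 pos [ 0.4704 -0.1933  0.1715] yang -7.27 tilt [ 0.007 -0.003 -1.   ] slide [26.39 13.77  2.2 ] spin -6.27
```

Request:
arm_command(
  slide=[
    [4,2,0],
    [9.5,5,0],
    [15,8,1],
    [20.8,11,2],
    [26.3,14,3.4],
  ],
  spin=[-1,-2,-4,-5,-6],
)

```text
clock: 10.25
eef_pos: [0.6381, 0.0475, 0.1341]
tool_rot: [0.715, 0.699, 0.0, 0.001]
ft_force: [0.7, -0.1, 0.2]
grip_width: 0.0653
grasp_force: 0.0
```

Request:
arm_command(
  slide=[
    [0,0,0],
    [0,0,0],
    [0,0,0],
    [0,0,0],
    [0,0,0],
  ],
  spin=[0,0,0,0,0],
)

```text
clock: 10.88
eef_pos: [0.6368, 0.0448, 0.1344]
tool_rot: [0.715, 0.699, 0.0, 0.0]
ft_force: [0.1, 0.5, -0.5]
grip_width: 0.065
grasp_force: 0.0
```

```bash
python3 - <<'E'
from h import *
p=camera('wrist');save(p,'w4.png');w=cloud(p)
m=(np.hypot(w[...,0]-.640,w[...,1]-.051)<.03)&(w[...,2]>.081)&(w[...,2]<.092);q=w[m];print(len(q),q.mean(0) if len(q) else '')
go(.640,.0515,.052,-1)
E
```

```text
3008 [0.6398636  0.05148728 0.08641139]
t 10.93 pos [0.6368 0.045  0.1343] yang -1.33 tilt [ 0.001  0.    -1.   ] slide [0.66 0.3  8.23] spin -0.33
```

View pics/w4.png

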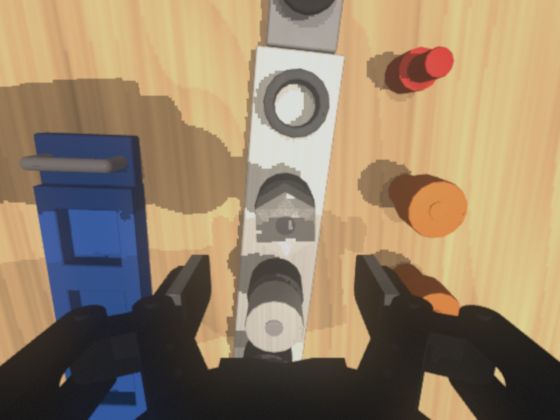

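The hex head is at (286,222), its flats parallel to the pads. The arm is a little short of it, so I'll correct while descending.

Request:
arm_command(
  slide=[
    [0.7,0.3,1],
    [0.7,0.3,4],
    [0.7,0.3,7],
    [0.7,0.3,8.2],
    [0.7,0.3,8.2],
  ],
  spin=[0,0,0,0,0],
)

```text
clock: 11.55
eef_pos: [0.6392, 0.0529, 0.0504]
tool_rot: [0.715, 0.699, -0.001, -0.001]
ft_force: [0.9, -0.0, 0.0]
grip_width: 0.0649
grasp_force: 0.0
```

Request:
arm_command(
  slide=[
    [0,0,0],
    [0,0,0],
    [0,0,0],
    [0,0,0],
    [0,0,0],
  ],
  spin=[0,0,0,0,0],
  jaw=2.5,
)

```text
clock: 12.18
eef_pos: [0.6407, 0.0528, 0.0534]
tool_rot: [0.715, 0.699, 0.001, 0.001]
ft_force: [-1.7, 0.3, 6.5]
grip_width: 0.0355
grasp_force: 60.1
```

Request:
arm_command(
  slide=[
    [0,0,-1],
    [0,0,-2.5],
    [0,0,-4.5],
    [0,0,-7],
    [0,0,-9],
  ],
  spin=[0,0,0,0,0],
)

```text
clock: 12.8
eef_pos: [0.6404, 0.0526, 0.1435]
tool_rot: [0.715, 0.699, 0.001, 0.0]
ft_force: [-0.7, 1.2, -1.4]
grip_width: 0.035
grasp_force: 60.1
```

```bash
python3 - <<'E'
from h import *
go(.4726,-.1203,.142)
E
```

```text
t 12.8 pos [0.6404 0.0526 0.1435] yang -1.27 tilt [ 0.001  0.    -1.   ] slide [-17.66 -16.39   0.13] spin None
```

Request:
arm_command(
  slide=[
    [-2.5,-2.3,0],
    [-6,-5.6,0],
    [-10,-9.3,0],
    [-14,-13,0],
    [-16.5,-15.3,0],
  ],
  spin=[0,0,0,0,0],
)

```text
clock: 13.42
eef_pos: [0.4816, -0.1104, 0.1425]
tool_rot: [0.715, 0.699, -0.0, 0.0]
ft_force: [0.2, -0.0, -1.6]
grip_width: 0.0353
grasp_force: 60.4
```

Request:
arm_command(
  slide=[
    [-1.2,-1.1,0],
    [-1.2,-1.1,0],
    [-1.2,-1.1,1],
    [-1.2,-1.1,3],
    [-1.2,-1.1,5],
  ],
  spin=[0,0,0,0,0],
)

```text
clock: 14.05
eef_pos: [0.4731, -0.1196, 0.0905]
tool_rot: [0.714, 0.7, 0.0, -0.0]
ft_force: [0.6, 0.2, -3.0]
grip_width: 0.0356
grasp_force: 60.4
```

```bash
python3 - <<'E'
from h import *
go(.4726,-.1203,.0415)
E
```

```text
t 14.05 pos [ 0.4731 -0.1196  0.0905] yang -1.15 tilt [ 0.  0. -1.] slide [-0.07 -0.05  4.9 ] spin None
```

Request:
arm_command(
  slide=[
    [0,0,2],
    [0,0,4],
    [0,0,4.7],
    [0,0,5],
    [0,0,5],
  ],
  spin=[0,0,0,0,0],
)

```text
clock: 14.68
eef_pos: [0.4728, -0.1205, 0.0421]
tool_rot: [0.715, 0.699, 0.0, 0.0]
ft_force: [0.1, 0.4, -2.4]
grip_width: 0.0348
grasp_force: 60.5
```

Request:
arm_command(
  slide=[
    [0,0,0],
    [0,0,0.1],
    [0,0,0.2],
    [0,0,0.2],
    [0,0,0.2],
  ],
  spin=[0,0,0,0,0],
)

```text
clock: 15.3
eef_pos: [0.4728, -0.1209, 0.0413]
tool_rot: [0.715, 0.699, 0.001, 0.001]
ft_force: [-2.5, 0.9, 7.9]
grip_width: 0.0352
grasp_force: 61.6
```

Request:
arm_command(
  slide=[
    [0,0,0],
    [0,0,0],
    [0,0,0],
    [0,0,0],
    [0,0,0],
  ],
  spin=[0,0,0,0,0],
  jaw=6.5,
)

```text
clock: 15.92
eef_pos: [0.4721, -0.1206, 0.0395]
tool_rot: [0.715, 0.699, -0.0, -0.0]
ft_force: [-0.2, 0.1, 0.2]
grip_width: 0.0649
grasp_force: 0.0
```

Request:
arm_command(
  slide=[
    [0,0,-1.5],
    [0,0,-4],
    [0,0,-7],
    [0,0,-9.5],
    [0,0,-9.5],
  ],
  spin=[0,0,0,0,0],
)

```text
clock: 16.55
eef_pos: [0.4741, -0.1212, 0.1377]
tool_rot: [0.715, 0.699, 0.002, 0.003]
ft_force: [0.1, -0.5, 0.1]
grip_width: 0.0652
grasp_force: 0.0
```

```bash
python3 - <<'E'
from h import *
p=camera('wrist');w=cloud(p)
m=(np.hypot(w[...,0]-.4726,w[...,1]+.1203)<.03)&(w[...,2]>.066)&(w[...,2]<.085);q=w[m];print(len(q),q.mean(0))
go(.6305,-.0193,.134,-2)
E
```

```text
2611 [ 0.47235273 -0.12189508  0.07426583]
t 16.6 pos [ 0.473  -0.1209  0.1361] yang -1.26 tilt [ 0.003 -0.001 -1.   ] slide [10.5  15.52  0.25] spin 0.74
```

Request:
arm_command(
  slide=[
    [2,3,0],
    [4.5,6.7,0],
    [7,10.4,0],
    [9.5,14.1,0],
    [10.5,15.6,0],
  ],
  spin=[0,0,0,0,0],
)

```text
clock: 17.23
eef_pos: [0.6313, -0.0175, 0.1327]
tool_rot: [0.714, 0.7, -0.001, -0.001]
ft_force: [-0.4, -0.2, 0.8]
grip_width: 0.0651
grasp_force: 0.0
```

Request:
arm_command(
  slide=[
    [0,0,0],
    [0,0,0],
    [0,0,0],
    [0,0,0],
    [0,0,0],
  ],
  spin=[0,0,0,0,0],
)

```text
clock: 17.85
eef_pos: [0.6302, -0.0195, 0.135]
tool_rot: [0.715, 0.699, 0.0, 0.0]
ft_force: [0.1, 0.2, -1.2]
grip_width: 0.0651
grasp_force: 0.0
```

```bash
python3 - <<'E'
from h import *
p=camera('wrist');w=cloud(p)
m=(np.hypot(w[...,0]-.6305,w[...,1]+.0195)<.03)&(w[...,2]>.081)&(w[...,2]<.092);q=w[m];print(len(q),q.mean(0),np.ptp(q,axis=0))
go(.6305,-.0193,.052)
E
```

```text
3086 [ 0.63077499 -0.01951734  0.08636354] [0.03909881 0.03882343 0.00756016]
t 17.9 pos [ 0.6303 -0.0195  0.135 ] yang -1.29 tilt [ 0. -0. -1.] slide [0.02 0.02 8.3 ] spin None
```

Request:
arm_command(
  slide=[
    [0,0,2],
    [0,0,5],
    [0,0,7.3],
    [0,0,8.2],
    [0,0,8.2],
  ],
  spin=[0,0,0,0,0],
)

```text
clock: 18.52
eef_pos: [0.6301, -0.0192, 0.0523]
tool_rot: [0.715, 0.699, -0.0, -0.0]
ft_force: [-0.4, 0.2, 0.4]
grip_width: 0.0648
grasp_force: 0.0
```

Request:
arm_command(
  slide=[
    [0,0,0],
    [0,0,0],
    [0,0,0],
    [0,0,0],
    [0,0,0],
  ],
  spin=[0,0,0,0,0],
  jaw=2.8,
)

```text
clock: 19.15
eef_pos: [0.6312, -0.0192, 0.0542]
tool_rot: [0.715, 0.699, 0.001, 0.001]
ft_force: [-1.0, -0.4, 6.3]
grip_width: 0.0383
grasp_force: 60.3
```

Request:
arm_command(
  slide=[
    [0,0,-1],
    [0,0,-2.5],
    [0,0,-4.5],
    [0,0,-7],
    [0,0,-9],
  ],
  spin=[0,0,0,0,0],
)

```text
clock: 19.77
eef_pos: [0.6305, -0.0191, 0.1444]
tool_rot: [0.715, 0.699, 0.0, 0.0]
ft_force: [-0.1, 0.5, -3.8]
grip_width: 0.0389
grasp_force: 60.7
```

```bash
python3 - <<'E'
from h import *
go(.4768,-.0487,.142)
E
```

```text
t 19.77 pos [ 0.6305 -0.0191  0.1444] yang -1.27 tilt [ 0.001  0.    -1.   ] slide [ -3.3  -15.3    0.23] spin None
```

Request:
arm_command(
  slide=[
    [-0.5,-2.3,0],
    [-1.2,-6,0],
    [-2.1,-10,0],
    [-3,-14,0],
    [-3.3,-15.3,0],
  ],
  spin=[0,0,0,0,0],
)

```text
clock: 20.4
eef_pos: [0.4741, -0.049, 0.1432]
tool_rot: [0.715, 0.699, -0.001, -0.001]
ft_force: [0.4, -0.5, -1.9]
grip_width: 0.0384
grasp_force: 61.0
```

Request:
arm_command(
  slide=[
    [0,0,0],
    [0,0,0],
    [0,0,1],
    [0,0,3],
    [0,0,5],
  ],
  spin=[0,0,0,0,0],
)

```text
clock: 21.02
eef_pos: [0.4773, -0.0485, 0.0913]
tool_rot: [0.715, 0.699, -0.0, -0.0]
ft_force: [-0.2, 0.7, -2.6]
grip_width: 0.0386
grasp_force: 61.1
```

```bash
python3 - <<'E'
from h import *
go(.4768,-.0487,.0422)
E
```

```text
t 21.02 pos [ 0.4773 -0.0485  0.0913] yang -1.24 tilt [-0.  0. -1.] slide [-0.02 -0.04  4.91] spin None
```

Request:
arm_command(
  slide=[
    [0,0,2],
    [0,0,4],
    [0,0,4.7],
    [0,0,5],
    [0,0,5],
  ],
  spin=[0,0,0,0,0],
)

```text
clock: 21.65
eef_pos: [0.4773, -0.0488, 0.043]
tool_rot: [0.715, 0.699, 0.0, 0.0]
ft_force: [-0.1, -0.5, -2.4]
grip_width: 0.0388
grasp_force: 61.5
```

Request:
arm_command(
  slide=[
    [0,0,0],
    [0,0,0.1],
    [0,0,0.2],
    [0,0,0.2],
    [0,0,0.2],
  ],
  spin=[0,0,0,0,0],
)

```text
clock: 22.28
eef_pos: [0.4774, -0.0488, 0.0422]
tool_rot: [0.715, 0.699, 0.001, 0.001]
ft_force: [-2.1, -0.4, 7.5]
grip_width: 0.0385
grasp_force: 62.2
```

Request:
arm_command(
  slide=[
    [0,0,0],
    [0,0,0],
    [0,0,0],
    [0,0,0],
    [0,0,0],
  ],
  spin=[0,0,0,0,0],
  jaw=6.5,
)

```text
clock: 22.9
eef_pos: [0.4766, -0.0488, 0.0405]
tool_rot: [0.715, 0.699, -0.0, -0.0]
ft_force: [-0.1, 0.4, -0.1]
grip_width: 0.0647
grasp_force: 0.0
```

Request:
arm_command(
  slide=[
    [0,0,-1.5],
    [0,0,-4],
    [0,0,-7],
    [0,0,-9.5],
    [0,0,-9.5],
  ],
  spin=[0,0,0,0,0],
)

```text
clock: 23.52
eef_pos: [0.4784, -0.0489, 0.1376]
tool_rot: [0.715, 0.699, 0.002, 0.002]
ft_force: [0.3, -0.2, 0.9]
grip_width: 0.0651
grasp_force: 0.0
```

```bash
python3 - <<'E'
from h import *
p=camera('wrist');w=cloud(p)
m=(np.hypot(w[...,0]-.4768,w[...,1]+.0487)<.03)&(w[...,2]>.066)&(w[...,2]<.085);q=w[m];print(len(q),q.mean(0))
go(.6215,-.0907,.134,-2.5)
E
```

```text
2770 [ 0.47719445 -0.04900485  0.07421775]
t 23.57 pos [ 0.4773 -0.0488  0.1362] yang -1.27 tilt [ 0.002 -0.    -1.   ] slide [-3.87 14.51  0.24] spin 1.23
```

Request:
arm_command(
  slide=[
    [-0.7,3,0],
    [-1.8,6.7,0],
    [-2.8,10.4,0],
    [-3.7,13.7,0],
    [-3.9,14.5,0],
  ],
  spin=[0,0,0.5,1,1.2],
)

```text
clock: 24.2
eef_pos: [0.6213, -0.0913, 0.1332]
tool_rot: [0.722, 0.692, -0.001, -0.001]
ft_force: [0.1, 0.0, -0.5]
grip_width: 0.0649
grasp_force: 0.0
```

Request:
arm_command(
  slide=[
    [0,0,0],
    [0,0,0],
    [0,0,0],
    [0,0,0],
    [0,0,0],
  ],
  spin=[0,0,0,0,0],
)

```text
clock: 24.82
eef_pos: [0.6207, -0.0909, 0.136]
tool_rot: [0.722, 0.692, 0.0, 0.0]
ft_force: [0.3, 1.0, 0.4]
grip_width: 0.0651
grasp_force: 0.0
```

```bash
python3 - <<'E'
from h import *
p=camera('wrist');w=cloud(p)
m=(np.hypot(w[...,0]-.6215,w[...,1]+.0907)<.03)&(w[...,2]>.081)&(w[...,2]<.092);q=w[m];print(len(q),q.mean(0),cv2.minAreaRect((q[:,:2]*1000).astype(np.float32)))
go(.6215,-.0907,.052)
E
```

```text
2617 [ 0.62169126 -0.09119635  0.08635054] ((621.7525024414062, -92.08549499511719), (32.768836975097656, 32.03882598876953), 87.05290985107422)
t 24.88 pos [ 0.6207 -0.0909  0.136 ] yang -2.46 tilt [ 0. -0. -1.] slide [0.02 0.07 8.4 ] spin None
```

Request:
arm_command(
  slide=[
    [0,0.1,2],
    [0,0.1,5],
    [0,0.1,7.3],
    [0,0.1,8.3],
    [0,0.1,8.3],
  ],
  spin=[0,0,0,0,0],
)

```text
clock: 25.5
eef_pos: [0.6214, -0.0909, 0.0522]
tool_rot: [0.722, 0.692, -0.0, -0.001]
ft_force: [0.3, -1.0, -0.2]
grip_width: 0.0648
grasp_force: 0.0
```

Request:
arm_command(
  slide=[
    [0,0,0],
    [0,0,0],
    [0,0,0],
    [0,0,0],
    [0,0,0],
  ],
  spin=[0,0,0,0,0],
  jaw=2.2,
)

```text
clock: 26.12
eef_pos: [0.6225, -0.0911, 0.0541]
tool_rot: [0.722, 0.692, 0.001, 0.001]
ft_force: [-1.8, 0.4, 5.4]
grip_width: 0.0314
grasp_force: 60.0
```

Request:
arm_command(
  slide=[
    [0,0,-1],
    [0,0,-2.5],
    [0,0,-4.5],
    [0,0,-7],
    [0,0,-9],
  ],
  spin=[0,0,0,0,0],
)

```text
clock: 26.75
eef_pos: [0.6219, -0.091, 0.1444]
tool_rot: [0.722, 0.692, 0.0, 0.0]
ft_force: [0.1, -0.5, -2.6]
grip_width: 0.0317
grasp_force: 59.8
```

```bash
python3 - <<'E'
from h import *
go(.481,.023,.142)
E
```

```text
t 26.75 pos [ 0.6219 -0.091   0.1444] yang -2.47 tilt [ 0.001 -0.    -1.   ] slide [ 10.78 -14.57   0.23] spin None
```

Request:
arm_command(
  slide=[
    [1.7,-2.3,0],
    [4.1,-5.6,0],
    [6.8,-9.2,0],
    [9.5,-12.8,0],
    [10.8,-14.6,0],
  ],
  spin=[0,0,0,0,0],
)

```text
clock: 27.38
eef_pos: [0.4784, 0.0244, 0.1433]
tool_rot: [0.722, 0.692, -0.0, -0.0]
ft_force: [0.6, -1.1, -2.3]
grip_width: 0.0316
grasp_force: 60.0
```

Request:
arm_command(
  slide=[
    [0,0,0],
    [0,0,0],
    [0,0,1],
    [0,0,3],
    [0,0,5],
  ],
  spin=[0,0,0,0,0],
)

```text
clock: 28.0
eef_pos: [0.481, 0.0226, 0.0914]
tool_rot: [0.723, 0.691, -0.0, -0.0]
ft_force: [-0.6, 0.4, -2.3]
grip_width: 0.0312
grasp_force: 60.1
```

```bash
python3 - <<'E'
from h import *
go(.481,.023,.0422)
E
```

```text
t 28.0 pos [0.481  0.0226 0.0914] yang -2.53 tilt [-0. -0. -1.] slide [ 0.04 -0.01  4.92] spin None
```

Request:
arm_command(
  slide=[
    [0,0,2],
    [0,0,4],
    [0,0,4.7],
    [0,0,5],
    [0,0,5],
  ],
  spin=[0,0,0,0,0],
)

```text
clock: 28.62
eef_pos: [0.4811, 0.0231, 0.043]
tool_rot: [0.722, 0.692, 0.0, 0.0]
ft_force: [-0.2, 0.5, -2.4]
grip_width: 0.0314
grasp_force: 60.3
```

Request:
arm_command(
  slide=[
    [0,0,0],
    [0,0,0.1],
    [0,0,0.2],
    [0,0,0.2],
    [0,0,0.2],
  ],
  spin=[0,0,0,0,0],
)

```text
clock: 29.25
eef_pos: [0.4811, 0.0233, 0.042]
tool_rot: [0.722, 0.692, 0.001, 0.001]
ft_force: [-1.6, 0.5, 6.4]
grip_width: 0.031
grasp_force: 61.2
```

Request:
arm_command(
  slide=[
    [0,0,0],
    [0,0,0],
    [0,0,0],
    [0,0,0],
    [0,0,0],
  ],
  spin=[0,0,0,0,0],
  jaw=6.5,
)

```text
clock: 29.88
eef_pos: [0.4806, 0.0232, 0.0406]
tool_rot: [0.722, 0.692, -0.0, -0.0]
ft_force: [-0.7, 0.5, -0.0]
grip_width: 0.0651
grasp_force: 0.0
```

Request:
arm_command(
  slide=[
    [0,0,-1.5],
    [0,0,-5],
    [0,0,-10],
    [0,0,-15],
    [0,0,-20],
  ],
  spin=[0,0,0,0,0],
)

```text
clock: 30.5
eef_pos: [0.4803, 0.0232, 0.2422]
tool_rot: [0.722, 0.692, 0.0, 0.0]
ft_force: [1.6, 0.4, 0.1]
grip_width: 0.0649
grasp_force: 0.0
```

Request:
arm_command(
  slide=[
    [0,0,0],
    [0,0,0],
    [0,0,0],
    [0,0,0],
    [0,0,0],
  ],
  spin=[0,0,0,0,0],
)

```text
clock: 31.12
eef_pos: [0.4802, 0.0232, 0.2399]
tool_rot: [0.722, 0.692, -0.001, -0.001]
ft_force: [1.0, 0.9, 0.2]
grip_width: 0.0652
grasp_force: 0.0
```

```bash
python3 - <<'E'
from h import *
p=camera('wrist');w=cloud(p);save(p,'w5.png');save(camera('side'),'s5.png')
for n,c in dict(sq=(.481,.023),rd=(.4768,-.0487),hx=(.4726,-.1203),sl=(.4684,-.192)).items():
    m=(np.hypot(w[...,0]-c[0],w[...,1]-c[1])<.03)&(w[...,2]>.066)&(w[...,2]<.085);q=w[m];print(n,len(q),q.mean(0) if len(q) else '')
a=cv2.imread('pics/w5.png');b=cv2.imread('pics/s5.png');cv2.imwrite('pics/c5.png',cv2.resize(np.hstack([a,b]),(800,300)))
E
```

```text
sq 1131 [0.48089466 0.02289174 0.07435854]
rd 1178 [ 0.47735274 -0.04875944  0.07415129]
hx 997 [ 0.47253239 -0.1210855   0.07413453]
sl 0
```

View pics/c5.png

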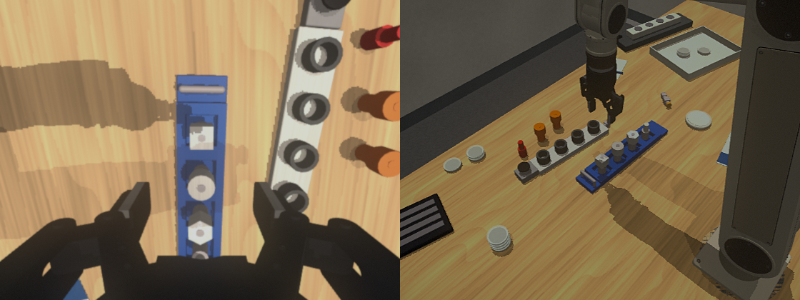

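In the wrist half of the picture, from the handle down, the rack holds square (202,137), round (201,188), hex (201,233) and slim (201,255). In the side half all four stand upright, the sleeves are empty and the bystanders haven't moved.

```bash
python3 -c "
from h import *
print(job_done())"
```

```text
the job is handed in; nothing more can be done
None
```

I moved all four cells into the rack in reverse order (from the handle: square, round, hex, slim) and handed the job in; the last pictures showed all four upright and released and the bystanders where they were, but the hand-in gave no verdict.

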